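Fit the transit screw down a record player's well

ROBOT

A 7-joint arm with a two-finger parallel gripper is mounted at the origin on a cart in front of the work surface, level with it; the furniture and walls round the work are solid. World frame = base frame: x ahead of the robot, y to its left, z up, the work surface at z = 0. Lengths are in m, angles in rad, forces in N, time in s.
With the tool pointing down it reaches from about 0.425 to 0.875 m from the base axis. Payload 8.4 kg.
Tool frame: the origin (TCP) lies at the very end of the fingers, on their centre line; the grasp point (between the pads) lies 19 mm behind it (arm.tcp_to_grasp is the distance from the TCP to the grasp point, in m); z points along the fingers, y is the line along which they close (so a half turn about z gives the same grasp; the last joint's range is limited). The gripper opens to 87 mm and grips with 3 to 60 N. Pads are 19 mm wide; open, the fingers measure 117 mm over their backs; the gripper's body (75 mm by 190 mm) begins 51 mm behind the grasp point.
Start: joints at [-1.199, 0.333, 0.04, 1.465, -0.013, 1.343, -0.059], TCP at [0.295, 0.579, 0.223] pointing down, gripper open.
Joint ranges: [-2.58, 2.58], [-0.38, 2.09], [-1.3, 1.39], [0.25, 2.4], [-1.5, 4.64], [0.08, 2.09], [-2.65, 2.65]. Speed limits (rad/s): [2.22, 2.22, 2.79, 2.79, 3.14, 3.14, 3.14].

INTERFACE

Orientations are given as a 3x3 rotation matrix whose columns are the frame's x, y, z axes.
In Python, from plant import arm, snapshot, get_calibration gives the robot as it stands.
- The arm moves only by the tool apply_moves, never from a script. Its argument "moves" is a list of rows, each a list of 3 entries, a list of its own where there are three numbers: the shift along the world's x, y, z in cm, then the turn about the world's z in rad, then the opening, from -1 (shut) to 1 (fully open). A call has 1 to 12 rows; each row is the pose to reach, as a shift and turn from the pose commanded when the call began; what a row does not reach only later rows make up. A row lasts 1/8 s, in which the tool goes at most 62.5 mm and 10.7 degrees, less where a joint would pass 70% of its speed; a pose out of reach is approached as far as the arm can. A call with a gripper value outside its range is refused whole. The fingers move at their own pace and stop on an object; "grip_force" is the grip in N (left out, the last holds). Time passes only in rows, so rows that repeat a pose let the fingers close. It gives the time, the measured TCP pose, the force, the opening and the grip force at its end, in the units of the state.
- arm.observe(): the state, without advancing time (a new reading comes with each control period).
- snapshot(name): name is "scene" or "top"; returns (picture, depth): 400x640x3 uint8, red, green, blue; 400x640 float32, m along the optical axis (not along the pixel's ray), 0 where there is no reading.
- get_calibration(name): a dict with "K" (3x3 intrinsics, pixels), "dist_coeffs" ([k1, k2, p1, p2, k3] as OpenCV has them; the pictures are not rectified), "position" and "attitude" of the camera in the world. Camera axes: x right, y down, z forward; pixel columns grow to the right and rows downward; lengths in m; the calibration is good to about 2 mm. A picture is of the moment at which its call begins. get_calibration takes no time and is no camera call.
- arm.hand_in(): hands the job in; it is judged then, once.
The state is a dict: "t": time; "joint_positions": joint angles; "qd": joint speeds; "joint_torque": joint torques, N m; "tcp_pos": TCP position; "tcp_rot": TCP orientation; "ft_force": force on the tool from outside, world axes, zero at the start; "torque": the same for the moment, N m; "finger_gap": finger opening in m; "grip_force": force on a finger pad.
Only numpy, scipy, OpenCV 4.12 (cv2) and the standard library are available. Lean on these libraries where they do the work, as an engineer would, in place of code of your own. Each camera call takes 0.05 s, during which the arm holds its last target. There are 200 camera calls.

TASK

This record player is going in the post, so lock it with its transit screw: turn the platter by its hub until the round access hole stands over the screw well, where the pointer on the plinth is. Then take the longer of the two knurled screws from the wooden block, put it down the well, start it square in the thread at the bottom without forcing it, and screw it in clockwise until its knob is fully home on the platter. Leave the shorter screw in the block and keep off the tonearm.

Things in the scene. Friction and masses are not known exactly. Their poses are not given: they have to be found in the camera images.
- deck: Compact record player, fixed: black-topped wooden plinth 220 (its x, depth) x 280 (y) x 70 high, tonearm along its right (-y) side. Origin under its centre on the table, z up. Platter 180 across, axis at x 0, y +25, mat top at z 88. The screw well is at x -10, y +82.
- platter (a joint): Platter angle, rad, about the vertical, growing counterclockwise seen from above; 0: the round access hole stands over the well. Starts 0.5 to 1.9, so turn it clockwise (values fall). Turns freely with light friction (0.03 N m), stays where it is left. Beside the round hole it has a longer kidney-shaped belt opening across the hub; that is not the one.
- hub_top (a point): Centre of the top of the platter's raised aluminium hub, a disc 38 across that stands 12 above the rubber mat; grip it across and turn it. A spindle 7 thick stands 9 higher in its middle.
- access_hole (a point): Centre of the platter's round access hole, 22 across, 58 from the platter's axis, at the height of the aluminium face round it, 3 below the mat. The mat is cut out 36 across round it. The knob comes down on this face.
- pointer (a point): Tip of the small aluminium triangle on the plinth beside the platter; it points from outside at the platter's axis. The well lies on the line from this tip to the axis, 35 in from the tip and 58 from the axis.
- well_seat (a point): Point on the well's axis at the height of the face the knob seats on (85 over the table); z along the well, up. Well: mouth in the plinth 15 lower, funnel 26 to 19 across over 5, then a bore 19 across down to a fixed two-start right-hand thread, 12 advance a turn, ridge tops 49 to 55 below this point. Well floor 75 below.
- thread_insert: Brass thread insert at the bottom of the well, fixed. Origin on the well's axis at table height. A screw put down stands on its ridges with the knob 3 to 9 above its seat, as its turn happens to fall; from there a quarter to three quarters of a turn clockwise brings the knob down, 1.9 a radian, and up to a sixth more tightens it. It stays where left; pushing does not drive it.
- long_screw: Long transit screw, 90 g, upright in the block: dark knurled knob 28 across and 18 high on a steel shank 15.4 across and 72 long. Origin at the centre of its tip, z up through the knob (knob from z 72 to 90). Coarse two-start thread 16 across at z 7 to 16. Its turn at the start is random.
- long_screw_knob (a point): Centre of the underside of the long screw's knob, 72 above its tip; the knob reaches 18 higher.
- short_screw: Shorter screw, same knob and thread but a shank of 47: its knob stands 25 lower in the block. Origin at its tip. Not to be used.
- screw_block: Wooden block, fixed, 150 (its x) x 54 x 42 high, origin under its centre. Three holes 17.5 across and 32 deep in a row along x at -50, 0 and +50; a screw stands in each outer hole, which in which varies, tip 10 above the block's underside. It stands on the green cutting mat, 2.3 over the table.
- tonearm: Tonearm of the record player on its rest, part of the deck, along its right side; highest 38 above the plinth top (108 over the table). Origin as the deck's.
There are look-alikes about, which are no part of the job. Leave any orange look-alike of the long_screw alone.

How it is judged:
On the way, in this order (a step that is already met when the one before it is completed fails the run):
1. the platter's round hole stands over the screw well (horizontal distance between access_hole and well_seat below 0.006 m), for 0.2 s.
2. the long screw stands in the well, its thread at the mouth of the insert's (z of long_screw_knob in the frame of well_seat below 0.013 m and horizontal distance between long_screw_knob and well_seat below 0.006 m), for 0.1 s.
At the end, for the whole second after the job is handed in: the long screw is screwed down the well through the platter's round hole: its knob within 1.5 mm of the face it seats on, within 4 mm of the well's axis and square to it within 3.4 degrees, at rest, and the hole still over the well within 6 mm (z of long_screw_knob in the frame of well_seat below 0.0015 m and horizontal distance between long_screw_knob and well_seat below 0.004 m and angle between the z axis of long_screw and the z axis of well_seat, either way round below 0.06 rad and horizontal distance between access_hole and well_seat below 0.006 m and linear speed of long_screw below 0.01 m/s); the robot touches nothing.
It fails at once if the screw is forced: more than 45 N on the thread insert while the knob is still over 2.5 mm from its seat (contact force between long_screw and thread_insert above 45 N and z of long_screw_knob in the frame of well_seat above 0.0025 m).
It fails at once if the shorter screw is taken from its hole or moved more than 30 mm (distance of short_screw from where it was at the start of the episode above 0.03 m).
It fails at once if the robot or the screw bumps the tonearm (over 2 N) (contact force between any of the arm, the fingers, long_screw and tonearm above 2 N).
It also fails if it takes over 72 s, if anything falls off the work surface, if the arm or the gripper's body presses on something with over 40 N, if the wrist force passes 120 N, or if a joint passes its speed limit or range.

## Working session

There is one attempt and no reset: what is moved stays moved. The work goes in short steps, Python scripts to look and compute and a tool call to move; the robot and the scene stay as the last step left them, time stands still between calls to the robot, and variables do not carry over. Pictures are saved under pics/ and viewed, at most 10 in all, crops included, and the job is handed in when it is done.

Besides the shell and the picture viewer there is one more tool, called after "Emit:" as name(argument=value, ...), one argument or row to a line, values as JSON. apply_moves: Moves the arm, as the interface text tells. Its arguments: {"type":"object","properties":{"moves":{"type":"array"},"grip_force":{"type":"number"}},"required":["moves"]}

```bash
mkdir -p pics; ls
cat > h.py <<'E'
import numpy as np, cv2
from plant import arm, snapshot, get_calibration
def cal(n):
    c=get_calibration(n); K=np.array(c["K"]); d=np.array(c["dist_coeffs"],float); p=np.array(c["position"]); R=np.array(c["attitude"])
    return K,d,p,R
def rays(n,uv):
    K,d,p,R=cal(n); q=cv2.undistortPoints(np.array(uv,float).reshape(-1,1,2),K,d).reshape(-1,2)
    return p,(R@np.c_[q,np.ones(len(q))].T).T
def at_z(n,uv,z):
    p,r=rays(n,uv); return p+r*((z-p[2])/r[:,2])[:,None]
def at_depth(n,uv,D):
    p,r=rays(n,uv); return p+r*np.array([D[int(round(v)),int(round(u))] for u,v in uv])[:,None]
def proj(n,X):
    K,d,p,R=cal(n); rv=cv2.Rodrigues(R.T)[0]; return cv2.projectPoints(np.array(X,float).reshape(-1,1,3),rv,-R.T@p,K,d)[0].reshape(-1,2)
E
python3 - <<'E'
from h import *
for n in("scene","top"):
    c=get_calibration(n); print(n,c)
    im,D=snapshot(n); cv2.imwrite(f"pics/{n}0.png",im[:,:,::-1]); np.savez(f"{n}0.npz",im=im,D=D)
E
```

```text
pics
scene {'K': array([[439.64969874,   0.        , 323.38964899],
       [  0.        , 439.64969874, 216.05248448],
       [  0.        ,   0.        ,   1.        ]]), 'dist_coeffs': array([-0.10523435,  0.        ,  0.        ,  0.        ,  0.        ]), 'position': array([ 0.07986014, -0.3558836 ,  0.586866  ]), 'attitude': array([[ 0.76605739, -0.3780342 ,  0.51985211],
       [-0.64270593, -0.46210756,  0.61105294],
       [ 0.00922868, -0.80221365, -0.59696573]])}
top {'K': array([[502.00568817,   0.        , 320.85816491],
       [  0.        , 502.00568817, 202.56539861],
       [  0.        ,   0.        ,   1.        ]]), 'dist_coeffs': array([-0.11291024,  0.        ,  0.        ,  0.        ,  0.        ]), 'position': array([0.41865649, 0.17711092, 0.94297966]), 'attitude': array([[-0.02541704, -0.9940627 ,  0.10579846],
       [-0.99966911,  0.02485545, -0.00662347],
       [ 0.00395448, -0.1059318 , -0.99436553]])}
```

View pics/top0.png

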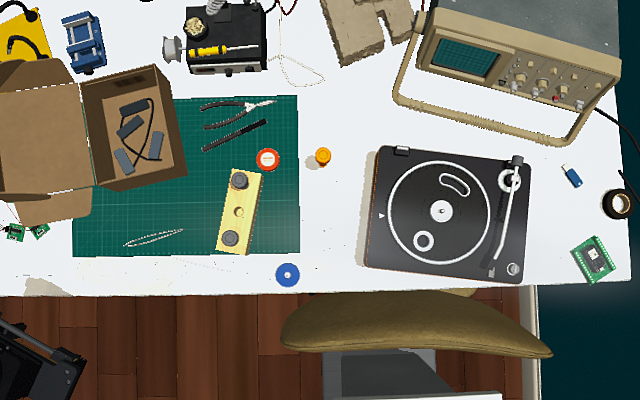

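View pics/scene0.png

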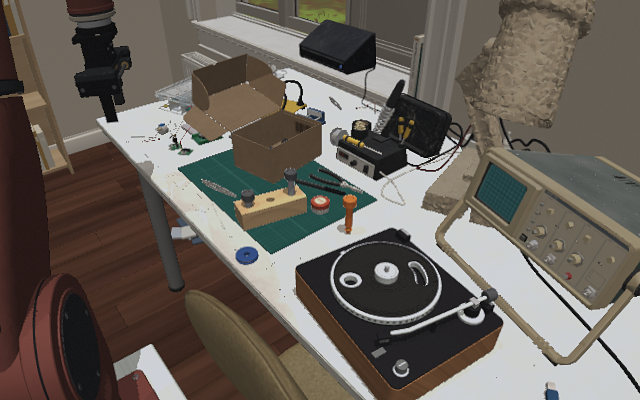

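The top view shows the hub at (441,211), the round hole at about (423,241), the kidney opening at (455,185) and the pointer at (381,215). The block's screws are at (239,181) and (231,238), and an orange look-alike stands at (323,156). In the scene view the far screw (291,180) stands taller than the near one (248,197), so the far one is the long screw. I'll measure next and confirm in a crop.

Run:
```python
from h import *
t=np.load("top0.npz"); im,D=t["im"],t["D"]; s=np.load("scene0.npz")
a=cv2.resize(im[140:285,360:540],None,fx=4,fy=4,interpolation=cv2.INTER_CUBIC)[:, :, ::-1]
cv2.imwrite("pics/deck.png",a[:600,:800])
b=cv2.resize(im[160:260,205:270],None,fx=5,fy=5,interpolation=cv2.INTER_CUBIC)
c=cv2.resize(s["im"][155:255,225:310],None,fx=5,fy=5,interpolation=cv2.INTER_CUBIC)
cv2.imwrite("pics/scr.png",np.hstack([b,c])[:,:,::-1])
# depth-based
P=at_depth("top",[(441,215),(423,241),(381,215),(239,181),(231,238),(323,156),(410,200)],D); print(P.round(4))
vv,uu=np.mgrid[0:400,0:640]
X=at_depth("top",np.c_[uu.ravel(),vv.ravel()],D); Z=X[:,2].reshape(400,640)
for (u,v) in((239,181),(231,238)):
    m=np.zeros_like(Z,bool); m[v-18:v+18,u-18:u+18]=1; z0=np.median(Z[v-3:v+4,u-3:u+4]); m&=abs(Z-z0)<.006
    q=X[m.ravel()]; print("knob",z0.round(4),m.sum(),((q[:,:2].max(0)+q[:,:2].min(0))/2).round(4),np.ptp(q[:,:2],axis=0).round(4),q.mean(0).round(4))
m=(abs(Z-.100)<.004); m[:, :420]=0; m[:,465:]=0;m[:190]=0;m[235:]=0
q=X[m.ravel()]; print("hub",m.sum(),q.mean(0).round(4),np.ptp(q[:,:2],axis=0).round(4))
```

```text
[[ 0.4822 -0.0325  0.0973]
 [ 0.4396 -0.0052  0.0699]
 [ 0.4868  0.0671  0.0731]
 [ 0.5488  0.3099  0.0991]
 [ 0.4533  0.3289  0.0728]
 [ 0.5905  0.1657  0.0886]
 [ 0.5103  0.0179  0.0877]]
knob 0.1003 221 [0.5522 0.3096] [0.028 0.029] [0.5512 0.3091 0.101 ]
knob 0.0753 216 [0.4534 0.3307] [0.0278 0.0278] [0.4537 0.3305 0.076 ]
hub 348 [ 0.4889 -0.032   0.0987] [0.0377 0.0371]
```

View pics/deck.png

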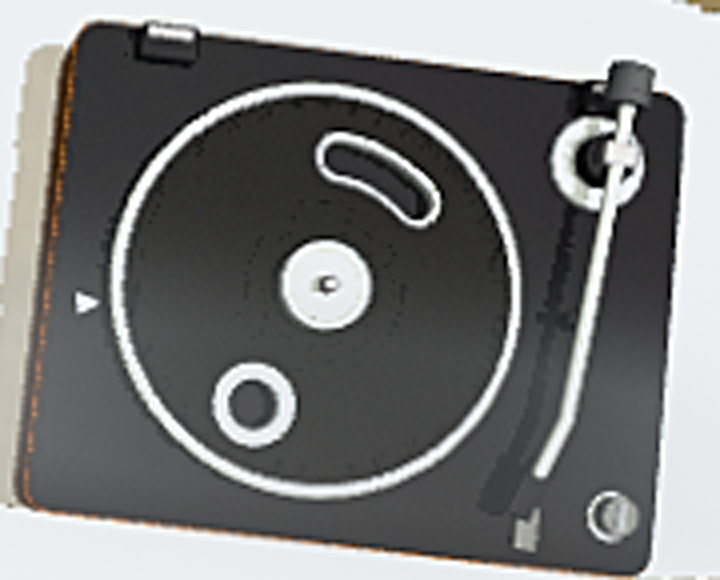

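View pics/scr.png

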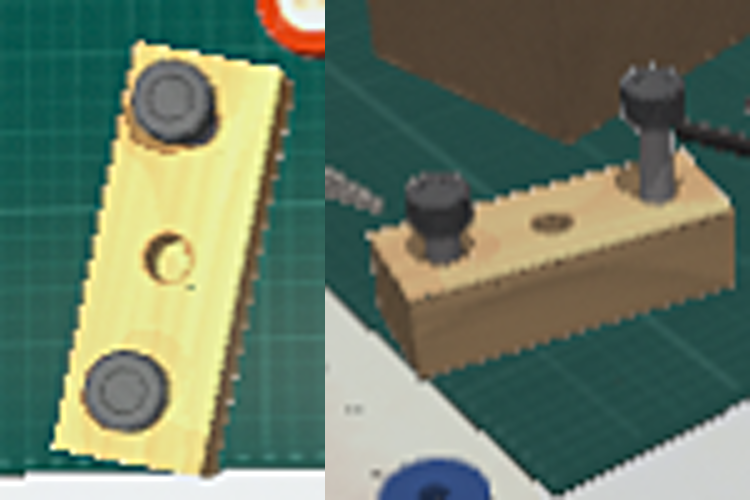

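The deck crop shows the hub at top-image pixel (441.7,211), the white-ringed round hole at (423.5,241), which is not the kidney at (454,184), and the pointer tip near (386,214). The candidates for the long screw are:
- **Far dark screw (239,181):** knob top at 0.101 m, which matches 12.3+90. This is the long screw.
- **Near dark screw (231,238):** knob top at 0.076 m, so this is the shorter one.
- **Orange screw (323,156):** the look-alike, to be left alone.

Next I refine the positions with both cameras.

```bash
cat >> h.py <<'E'
def blob(g,c,r,thr,big=True):
    u,v=c; x0,y0=int(u-r),int(v-r); f=cv2.resize(g[y0:int(v+r)+1,x0:int(u+r)+1],None,fx=6,fy=6,interpolation=cv2.INTER_CUBIC)
    cs,_=cv2.findContours((f>thr).astype(np.uint8) if big else (f<thr).astype(np.uint8),cv2.RETR_EXTERNAL,cv2.CHAIN_APPROX_NONE)
    k=max(cs,key=cv2.contourArea).reshape(-1,2); k=(k+.5)/6-.5+[x0,y0]
    return k
def circ(n,k,z):
    p=at_z(n,k,z)[:,:2]; A=np.c_[2*p,np.ones(len(p))]; s=np.linalg.lstsq(A,(p**2).sum(1),rcond=None)[0]
    return s[:2],2*np.sqrt(s[2]+s[:2]@s[:2])
E
python3 - <<'E'
from h import *
for n,hub,hole,ptr in(("top",(441.7,211),(423.5,241),(383,216)),("scene",(386,268),(349,281),None)):
    im=np.load(n+"0.npz")["im"]; g=cv2.cvtColor(im,cv2.COLOR_RGB2GRAY)
    if n=="top": print("hub",circ(n,blob(g,hub,15,150),.100))
    k=blob(g,hole,13 if n=="top" else 14,130); print(n,"ring",circ(n,k,.0865),len(k))
    if ptr:
        k=blob(g,ptr,7,130).astype(np.float32); a,t=cv2.minEnclosingTriangle(k.reshape(-1,1,2)); print("ptr",at_z(n,t.reshape(-1,2),.070).round(4).tolist())
print(arm.observe()["tcp_pos"],arm.observe()["tcp_rot"],arm.tcp_to_grasp)
# hub via scene depth; knob via scene depth
D=np.load("scene0.npz")["D"]; vv,uu=np.mgrid[0:400,0:640]; X=at_depth("scene",np.c_[uu.ravel(),vv.ravel()],D)
for c,h,l in(((.489,-.032),(.0965,.1025),.03),((.551,.309),(.085,.106),.03),((.48,-.03),(.086,.0892),.11)):
    m=(abs(X[:,:2]-c).max(1)<l)&(X[:,2]>h[0])&(X[:,2]<h[1]); q=X[m]; print(m.sum(),q.mean(0).round(4),((q.max(0)+q.min(0))/2).round(4),np.ptp(q,axis=0).round(4))
# platter rim in top: white ring fit
g=cv2.cvtColor(np.load("top0.npz")["im"],cv2.COLOR_RGB2GRAY); k=blob(g,(439,212),58,130); print("rim",circ("top",k,.085))
E
```

```text
hub (array([ 0.48925266, -0.03232558]), np.float64(0.037847893373016445))
top ring (array([ 0.4398809 , -0.00190475]), np.float64(0.03587199663828491)) 359
ptr [[0.4979, 0.0498, 0.07], [0.4981, 0.0592, 0.07], [0.4547, 0.0515, 0.07]]
scene ring (array([ 0.43958213, -0.00119285]), np.float64(0.03384698757529164)) 314
[0.29467447 0.57889086 0.2217552 ] [[-8.91194686e-01  4.53620677e-01 -5.59838941e-04]
 [ 4.53621005e-01  8.91193632e-01 -1.37630433e-03]
 [-1.25395201e-04 -1.48050980e-03 -9.99998896e-01]] 0.0187
315 [ 0.4886 -0.0328  0.0992] [ 0.4892 -0.0323  0.0995] [0.0388 0.0385 0.006 ]
143 [0.5474 0.3056 0.0967] [0.5491 0.3094 0.0942] [0.0259 0.0292 0.0176]
4729 [ 0.4808 -0.04    0.0878] [ 0.482  -0.0351  0.0876] [0.1881 0.1754 0.0032]
rim (array([ 0.48910112, -0.03223992]), np.float64(0.18014877295136858))
```

Run:
```python
from h import *
d=np.load("top0.npz"); im=d["im"]; g=cv2.cvtColor(im,cv2.COLOR_RGB2GRAY)
x0,y0=374,206; f=cv2.resize(g[y0:225,x0:388],None,fx=8,fy=8,interpolation=cv2.INTER_CUBIC); n,l,s,c=cv2.connectedComponentsWithStats((f>120).astype(np.uint8))
print(s[:, :5].tolist(),c.tolist()); hub=np.array([.4892,-.0323])
for i in range(1,n):
    if 150<s[i,4]<4000:
        k=np.argwhere(l==i)[:,::-1].astype(np.float32); a,t=cv2.minEnclosingTriangle(k.reshape(-1,1,2)); t=(t.reshape(-1,2)+.5)/8-.5+[x0,y0]
        w=at_z("top",t,.070); cc=at_z("top",[(c[i]+.5)/8-.5+[x0,y0]],.0705)[0,:2]; print(w.round(4).tolist(),np.linalg.norm(w[:,:2]-hub,axis=1),"cent",cc,np.arctan2(*(cc-hub)[::-1]),np.linalg.norm(cc-hub))
# deck yaw from plinth top boundary (depth)
vv,uu=np.mgrid[0:400,0:640]; X=at_depth("top",np.c_[uu.ravel(),vv.ravel()],d["D"])
m=(abs(X[:,2]-.0703)<.003)&(X[:,0]>.33)&(X[:,0]<.65)&(X[:,1]<.13)&(X[:,1]>-.24)
r=cv2.minAreaRect(X[m][:,:2].astype(np.float32)); print(r); h=np.array([.4398,-.0017])-hub; print("hole ang",np.arctan2(h[1],h[0]))
```

```text
[[0, 0, 112, 152, 15487], [107, 40, 5, 17, 71], [38, 55, 49, 45, 1466]] [[55.0442952153419, 75.43145864273261], [109.25352112676056, 48.225352112676056], [57.710777626193725, 77.54502046384721]]
[[0.4926, 0.0715, 0.07], [0.4805, 0.0713, 0.07], [0.4866, 0.058, 0.07]] [0.10387818 0.10399947 0.09037885] cent [0.48658327 0.06722641] 1.5970821114844265 0.09956079866081154
((0.4855221211910248, -0.056427955627441406), (0.2797173857688904, 0.22076533734798431), 81.58204650878906)
hole ang 2.5870064505950126
```

Emit:
apply_moves(
  moves=[
    [[19.5,-61.1,0],-0.65,1],
    [[19.5,-61.1,0],-0.65,1],
    [[19.5,-61.1,0],-0.65,1],
    [[19.5,-61.1,0],-0.65,1],
    [[19.5,-61.1,0],-0.65,1],
    [[19.5,-61.1,0],-0.65,1],
    [[19.5,-61.1,0],-0.65,1],
    [[19.5,-61.1,0],-0.65,1],
    [[19.5,-61.1,0],-0.65,1],
    [[19.5,-61.1,0],-0.65,1],
    [[19.5,-61.1,0],-0.65,1],
    [[19.5,-61.1,0],-0.65,1],
  ],
)

```text
t: 1.6
tcp_pos: [0.4897, -0.033, 0.2223]
tcp_rot: [[-0.432, 0.902, -0.001], [0.902, 0.432, -0.0], [-0.0, -0.001, -1.0]]
ft_force: [-0.1, 0.1, 0.5]
finger_gap: 0.087
grip_force: 0.0
```

Emit:
apply_moves(
  moves=[
    [[0,0,-6],0,1],
    [[0,0,-11],0,1],
    [[0,0,-12.5],0,0.4],
    [[0,0,-13],0,0],
    [[0,0,-13],0,-0.4],
    [[0,0,-13],0,-0.4],
    [[0,0,-13],0,-0.4],
    [[0,0,-13],0,-0.4],
  ],
  grip_force=15,
)

```text
t: 2.6
tcp_pos: [0.4893, -0.0321, 0.0929]
tcp_rot: [[-0.435, 0.901, -0.001], [0.901, 0.435, -0.0], [0.0, -0.001, -1.0]]
ft_force: [-3.5, -0.3, 7.2]
finger_gap: 0.0371
grip_force: 15.0
```

Emit:
apply_moves(
  moves=[
    [[0,0,0],-0.15,-0.4],
    [[0,0,0],-0.3,-0.4],
    [[0,0,0],-0.45,-0.4],
    [[0,0,0],-0.6,-0.4],
    [[0,0,0],-0.75,-0.4],
    [[0,0,0],-0.88,-0.4],
    [[0,0,0],-0.96,-0.4],
    [[0,0,0],-0.99,-0.4],
    [[0,0,0],-0.99,-0.4],
    [[0,0,0],-0.99,-0.4],
    [[0,0,0],-0.99,0],
  ],
)

```text
t: 3.98
tcp_pos: [0.4896, -0.0318, 0.0928]
tcp_rot: [[0.514, 0.858, -0.0], [0.858, -0.514, 0.0], [0.0, -0.001, -1.0]]
ft_force: [-0.9, -1.2, -0.4]
finger_gap: 0.0411
grip_force: 0.0
```

Emit:
apply_moves(
  moves=[
    [[0,0,0],0,0.6],
    [[0,0,1],0,1],
    [[0,0,5],0,1],
    [[0,0,11],0,1],
    [[0,12,13],0,1],
    [[0,18,13],0,1],
    [[0,23,13],0,1],
    [[0,23,13],0,1],
    [[0,23,13],0,1],
  ],
)

```text
t: 5.1
tcp_pos: [0.4892, 0.2023, 0.2229]
tcp_rot: [[0.509, 0.861, 0.0], [0.861, -0.509, 0.0], [0.0, 0.0, -1.0]]
ft_force: [0.0, 0.1, 0.7]
finger_gap: 0.087
grip_force: 0.0
```

Run:
```python
from h import *
im,D=snapshot("top"); cv2.imwrite("pics/top1.png",im[:,:,::-1]); np.savez("top1.npz",im=im,D=D)
g=cv2.cvtColor(im,cv2.COLOR_RGB2GRAY); u=proj("top",[[.4877,.0255,.0865]])[0]; print(u)
k=blob(g,u,13,130); print(circ("top",k,.0865)); print("hub",circ("top",blob(g,(441.7,211),15,150),.100)); print(arm.observe()["tcp_pos"],arm.observe()["joint_positions"])
```

```text
[406.04648876 213.22798104]
(array([0.48835752, 0.02444104]), np.float64(0.029689564421231076))
hub (array([ 0.48924816, -0.03230667]), np.float64(0.03781646735497905))
[0.48969649 0.19951434 0.22289602] [-1.00455387  0.08057176  0.56923133  1.78268743 -0.04437416  1.29116285
 -0.96185328]
```

Run:
```python
import cv2
im=cv2.imread("pics/top1.png"); cv2.imwrite("pics/top1c.png",cv2.resize(im[120:280,200:420],None,fx=3.6,fy=3.6,interpolation=cv2.INTER_CUBIC))
```

```text
(no output)
```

View pics/top1c.png

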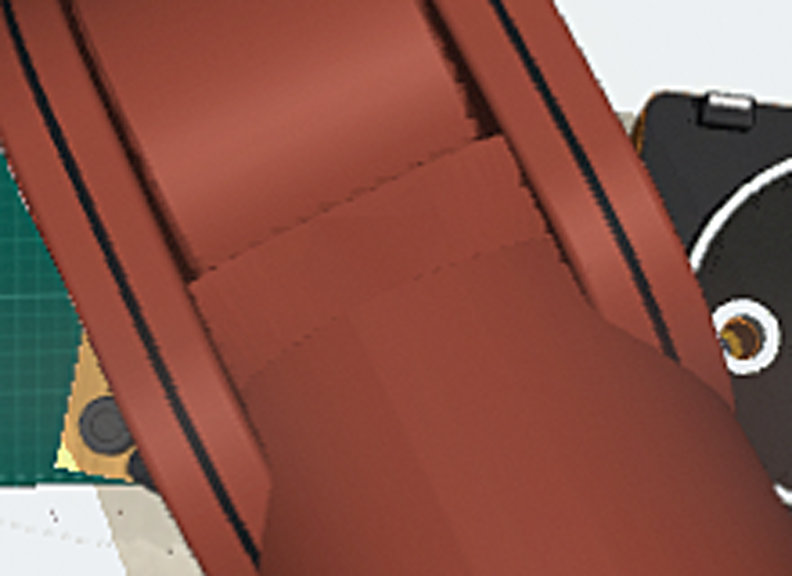

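The crop shows brass thread through the round hole, white ring centre near (406.5,213), so the hole is over the well; the arm covers only its left edge. Next I check the clearance beside the block.

Run:
```python
from h import *
d=np.load("top0.npz"); vv,uu=np.mgrid[0:400,0:640]; X=at_depth("top",np.c_[uu.ravel(),vv.ravel()],d["D"])
for y in np.arange(.2,.5,.02):
    print(round(y,2),[round(float(X[(abs(X[:,1]-y)<.01)&(abs(X[:,0]-x)<.01)][:,2].max(initial=0)),3) for x in np.arange(.45,.72,.03)])
```

```text
0.2 [0.004, 0.002, 0.004, 0.003, 0.003, 0.004, 0.004, 0.005, 0.003]
0.22 [0.006, 0.006, 0.005, 0.006, 0.007, 0.006, 0.006, 0.007, 0.006]
0.24 [0.006, 0.006, 0.006, 0.007, 0.007, 0.028, 0.007, 0.006, 0.005]
0.26 [0.008, 0.006, 0.007, 0.005, 0.023, 0.029, 0.025, 0.007, 0.007]
0.28 [0.006, 0.006, 0.005, 0.047, 0.048, 0.031, 0.025, 0.014, 0.014]
0.3 [0.047, 0.049, 0.049, 0.105, 0.104, 0.006, 0.007, 0.017, 0.014]
0.32 [0.08, 0.047, 0.047, 0.105, 0.106, 0.006, 0.006, 0.017, 0.015]
0.34 [0.08, 0.047, 0.047, 0.047, 0.047, 0.006, 0.007, 0.017, 0.015]
0.36 [0.048, 0.049, 0.007, 0.006, 0.007, 0.006, 0.015, 0.014, 0.008]
0.38 [0.006, 0.006, 0.006, 0.006, 0.006, 0.006, 0.017, 0.015, 0.006]
0.4 [0.006, 0.006, 0.006, 0.005, 0.006, 0.007, 0.014, 0.014, 0.006]
0.42 [0.005, 0.011, 0.006, 0.005, 0.101, 0.101, 0.006, 0.006, 0.006]
0.44 [0.006, 0.013, 0.007, 0.005, 0.101, 0.098, 0.102, 0.102, 0.103]
0.46 [0.006, 0.013, 0.006, 0.008, 0.101, 0.065, 0.028, 0.027, 0.0]
0.48 [0.011, 0.007, 0.006, 0.007, 0.101, 0.054, 0.032, 0.049, 0.057]
```

Emit:
apply_moves(
  moves=[
    [[1,2,0],0.18,1],
    [[2,4,0],0.36,1],
    [[3,6,0],0.54,1],
    [[4,8,0],0.72,1],
    [[5,10,0],0.9,1],
    [[6.2,11,0],1.08,1],
    [[6.2,11,0],1.26,1],
    [[6.2,11,0],1.44,1],
    [[6.2,11,0],1.62,1],
    [[6.2,11,0],1.8,1],
    [[6.2,11,0],1.98,1],
    [[6.2,11,0],2.16,1],
  ],
)

```text
t: 6.65
tcp_pos: [0.5526, 0.3062, 0.2232]
tcp_rot: [[-0.999, -0.053, 0.001], [-0.053, 0.999, -0.001], [-0.001, -0.001, -1.0]]
ft_force: [-0.3, -0.4, 0.0]
finger_gap: 0.0872
grip_force: 0.0
```

Emit:
apply_moves(
  moves=[
    [[0,0,-1],0.18,1],
    [[0,0,-3],0.36,1],
    [[0,0,-5],0.54,1],
    [[0,0,-7],0.7,1],
    [[0,0,-8],0.77,1],
    [[0,0,-8],0.77,1],
    [[0,0,-8],0.77,1],
  ],
)

```text
t: 7.52
tcp_pos: [0.5526, 0.3075, 0.1435]
tcp_rot: [[-0.685, -0.729, 0.001], [-0.729, 0.685, 0.0], [-0.001, -0.001, -1.0]]
ft_force: [0.7, 0.3, -0.1]
finger_gap: 0.0872
grip_force: 0.0
```

Run:
```python
from h import *
im,D=snapshot("top"); g=cv2.cvtColor(im,cv2.COLOR_RGB2GRAY); u=proj("top",[[.4877,.0255,.0865]])[0]
k=blob(g,u,13,130); print(circ("top",k,.0865)); s=arm.observe(); print(s["tcp_pos"],s["joint_positions"],s["tcp_rot"][:,1])
im,D=snapshot("scene"); cv2.imwrite("pics/s2.png",cv2.resize(im[100:260,180:460],None,fx=2.8,fy=2.8,interpolation=cv2.INTER_CUBIC)[:,:,::-1])
k=blob(cv2.cvtColor(im,cv2.COLOR_RGB2GRAY),proj("scene",[[.4877,.0255,.0865]])[0],14,130); print(circ("scene",k,.0865))
```

```text
(array([0.48798634, 0.02575226]), np.float64(0.03555079694626662))
[0.5525242  0.30780494 0.14359528] [-0.71091438  0.34784927  0.1658084   1.61749947 -0.06049015  1.17993328
  1.85583023] [-7.29034659e-01  6.84476418e-01 -7.06859457e-04]
(array([0.48738284, 0.02609311]), np.float64(0.03376480166973099))
```

View pics/s2.png

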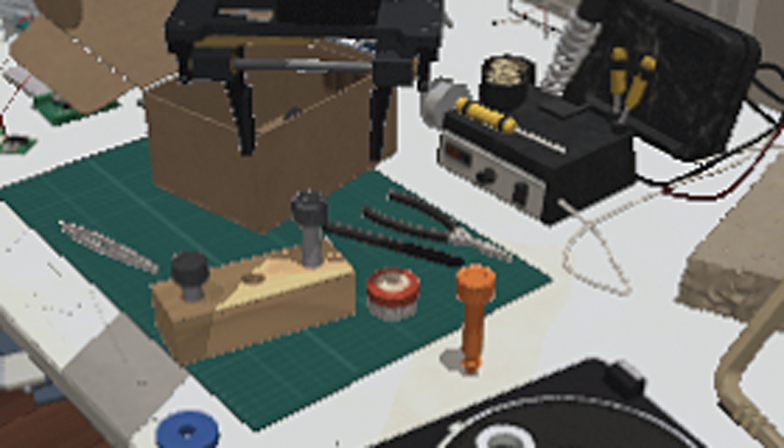

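The round hole measures (0.488,0.026), within 1 mm of the well. The fingers straddle the long screw, whose knob is at crop pixel (310,210). I now go down and grip it.

Emit:
apply_moves(
  moves=[
    [[-0.1,0.15,-2],0,1],
    [[-0.1,0.15,-4],0,0.6],
    [[-0.1,0.15,-5.3],0,0.2],
    [[-0.1,0.15,-5.3],0,0],
    [[-0.1,0.15,-5.3],0,-0.5],
    [[-0.1,0.15,-5.3],0,-0.7],
    [[-0.1,0.15,-5.3],0,-0.7],
    [[-0.1,0.15,-5.3],0,-0.7],
    [[-0.1,0.15,-5.3],0,-0.7],
  ],
  grip_force=30,
)

```text
t: 8.75
tcp_pos: [0.551, 0.3099, 0.0899]
tcp_rot: [[-0.683, -0.731, 0.0], [-0.731, 0.683, 0.0], [-0.001, -0.0, -1.0]]
ft_force: [-0.4, 0.9, 2.5]
finger_gap: 0.0269
grip_force: 30.0
```

Emit:
apply_moves(
  moves=[
    [[0,0,1],0,-0.7],
    [[0,0,2.5],0,-0.7],
    [[0,0,4.5],0,-0.7],
    [[0,0,7],0,-0.7],
    [[0,0,10],0,-0.7],
    [[0,0,11],0,-0.7],
    [[-1.5,-7,11],0,-0.7],
    [[-3,-13,11],0,-0.7],
    [[-4.5,-19,11],0,-0.7],
    [[-6,-25,11],0,-0.7],
    [[-6.3,-28.3,11],0,-0.7],
    [[-6.3,-28.3,11],0,-0.7],
  ],
)

```text
t: 10.25
tcp_pos: [0.4873, 0.0232, 0.1998]
tcp_rot: [[-0.687, -0.727, 0.0], [-0.727, 0.687, -0.0], [-0.0, -0.0, -1.0]]
ft_force: [-0.3, 0.8, -1.8]
finger_gap: 0.0273
grip_force: 30.0
```

Run:
```python
from h import *
im,D=snapshot("scene"); np.savez("s3.npz",im=im,D=D); s=arm.observe(); t=s["tcp_pos"]; print(t,s["joint_positions"],np.arctan2(s["tcp_rot"][1,1],s["tcp_rot"][0,1]),s["finger_gap"],s["ft_force"])
a,b=proj("scene",[t-[0,0,.006],t-[0,0,.078]]); print(a,b)
u,v=(a+b)/2; x,y=int(u)-45,int(v)-50
print([(c+0-[x,y])*5.5 for c in(a,b)])
cv2.imwrite("pics/s3.png",cv2.resize(im[y:y+105,x:x+90],None,fx=5.5,fy=5.5,interpolation=cv2.INTER_CUBIC)[:,:,::-1])
```

```text
[0.48762968 0.02553207 0.1997549 ] [-0.46919158  0.00679257  0.32993717  1.89346713 -0.00276574  1.24125318
  2.24870822] 2.387075764545144 0.027084622233299604 [ 0.10975882  0.47515905 -0.73597886]
[364.49252606 206.32951375] [361.63678512 242.00608479]
[array([255.70889335, 177.81232565]), array([240.00231814, 374.03346633])]
```

View pics/s3.png

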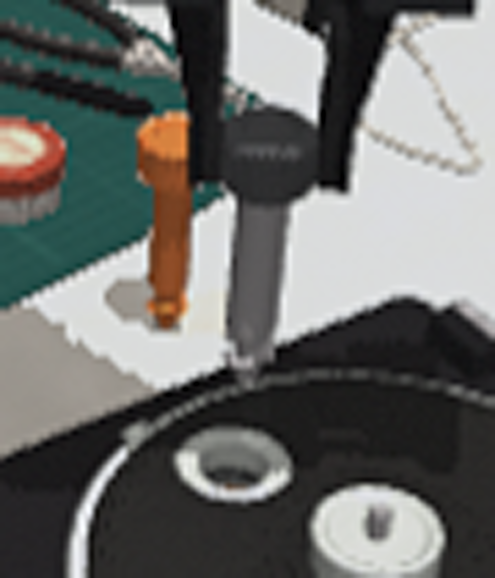

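The crop shows the screw held square between the fingers, tip at (250,375), with the open hole below it at (233,465). Its axis extrapolates slightly right of the hole centre, so I quantify this within the same camera.

```bash
cat > shank.py <<'E'
from h import *
from scipy.optimize import least_squares
def shank(im,D,t,zs=((.012,.05))):
    # silhouette of the shank along each row -> axis, in the scene camera's horizontal direction
    K,d,p,R=cal("scene"); g=cv2.cvtColor(im,cv2.COLOR_RGB2GRAY); right=np.array([R[0,0],R[1,0]]); right/=np.linalg.norm(right)
    dd=at_depth("scene",[(u,v) for v in range(400) for u in range(640)],D)
    z0=t[2]-.006
    m=(np.linalg.norm(dd[:,:2]-t[:2],axis=1)<.02)&(dd[:,2]<z0-zs[0])&(dd[:,2]>z0-zs[1]); q=dd[m]
    f=least_squares(lambda x:np.linalg.norm(q[:,:2]-x[:2]-np.outer(q[:,2]-z0,x[2:]),axis=1)-.0077,[t[0],t[1],0,0],loss="soft_l1",f_scale=.001)
    return f.x,m.sum(),right,np.abs(f.fun).mean()
E
python3 - <<'E'
from shank import *
d=np.load("s3.npz"); im,D=d["im"],d["D"]; t=np.array([0.48763,0.02553,0.19975])
x,n,r,e=shank(im,D,t); print(x,n,e,"right off",(x[:2]-t[:2])@r,"at tip",(x[:2]-.072*x[2:]-t[:2])@r)
k=blob(cv2.cvtColor(im,cv2.COLOR_RGB2GRAY),proj("scene",[[.4877,.0255,.0865]])[0],14,130); c,dm=circ("scene",k,.0865); print(c,dm,"ring right off",(c-t[:2])@r)
g=cv2.cvtColor(im,cv2.COLOR_RGB2GRAY)
for z in(.17,.15,.135):
    u,v=proj("scene",[[t[0],t[1],z]])[0]; print(u,v,g[int(round(v)),int(u)-8:int(u)+12])
E
```

```text
[ 0.48871218  0.02363003  0.01750196 -0.00283868] 188 0.0005539969351304624 right off 0.0020502254279840927 at tip 0.0009534789630956884
[0.48661662 0.02537545] 0.03235755708554174 ring right off -0.0006770054157111252
363.51849691497256 218.59129161502003 [219 219 220 222 221  96  77  86  89  91  92  89  87  77 114 229 221 219
 220 219]
362.7229964997377 228.53254433743172 [217 216 216 219 218  94  77  86  90  92  92  92  87  79 121 228 221 219
 219 219]
362.14121013957237 235.7686063154621 [219 219 219 221 223 188 143  74  90  93  88  91 107 126 153  97  92  21
  31  33]
```

Emit:
apply_moves(
  moves=[
    [[-0.1,0.1,-2],0,-0.7],
    [[-0.1,0.1,-3.5],0,-0.7],
    [[-0.1,0.1,-4.5],0,-0.7],
    [[-0.1,0.1,-5.5],0,-0.7],
    [[-0.1,0.1,-5.5],0,-0.7],
  ],
)

```text
t: 10.92
tcp_pos: [0.4865, 0.0278, 0.1439]
tcp_rot: [[-0.683, -0.731, -0.001], [-0.731, 0.683, -0.0], [0.001, 0.001, -1.0]]
ft_force: [0.0, -0.4, -1.1]
finger_gap: 0.0276
grip_force: 30.0
```

Emit:
apply_moves(
  moves=[
    [[0,0,-0.6],0,-0.7],
    [[0,0,-1.2],0,-0.7],
    [[0,0,-1.8],0,-0.7],
    [[0,0,-1.8],0,-0.7],
  ],
)

```text
t: 11.42
tcp_pos: [0.4866, 0.0274, 0.1261]
tcp_rot: [[-0.683, -0.73, -0.001], [-0.73, 0.683, -0.001], [0.001, 0.0, -1.0]]
ft_force: [-0.1, -0.2, -1.8]
finger_gap: 0.0269
grip_force: 30.0
```

Emit:
apply_moves(
  moves=[
    [[0,0,-0.6],0,-0.7],
    [[0,0,-1.2],0,-0.7],
    [[0,0,-1.8],0,-0.7],
    [[0,0,-2.3],0,-0.7],
    [[0,0,-2.3],0,-0.7],
  ],
)

```text
t: 12.05
tcp_pos: [0.4865, 0.0276, 0.103]
tcp_rot: [[-0.683, -0.731, -0.001], [-0.731, 0.683, -0.0], [0.001, 0.0, -1.0]]
ft_force: [1.0, -0.9, -2.8]
finger_gap: 0.0268
grip_force: 30.0
```

Emit:
apply_moves(
  moves=[
    [[0,0,-0.1],0,-0.7],
    [[0,0,-0.2],0,-0.7],
    [[0,0,-0.25],0,-0.7],
    [[0,0,-0.25],0,-0.7],
  ],
)

```text
t: 12.55
tcp_pos: [0.4869, 0.0277, 0.1011]
tcp_rot: [[-0.683, -0.73, 0.0], [-0.73, 0.683, -0.0], [-0.0, -0.0, -1.0]]
ft_force: [0.5, -2.4, -1.0]
finger_gap: 0.0272
grip_force: 30.0
```

Emit:
apply_moves(
  moves=[
    [[0,-0.1,0],0,-0.7],
    [[0,-0.1,-0.1],0,-0.7],
    [[0,-0.1,-0.2],0,-0.7],
    [[0,-0.1,-0.2],0,-0.7],
  ],
)

```text
t: 13.05
tcp_pos: [0.4867, 0.0268, 0.0989]
tcp_rot: [[-0.683, -0.731, -0.0], [-0.731, 0.683, -0.0], [0.0, 0.0, -1.0]]
ft_force: [1.1, -0.8, -0.6]
finger_gap: 0.0269
grip_force: 30.0
```

Emit:
apply_moves(
  moves=[
    [[0,0,-0.1],0,-0.7],
    [[0,0,-0.15],0,-0.7],
    [[0,0,-0.15],0,-0.7],
  ],
)

```text
t: 13.42
tcp_pos: [0.4869, 0.0267, 0.0975]
tcp_rot: [[-0.683, -0.731, 0.0], [-0.731, 0.683, -0.0], [0.0, -0.0, -1.0]]
ft_force: [-0.6, -1.6, -0.8]
finger_gap: 0.0269
grip_force: 30.0
```

Emit:
apply_moves(
  moves=[
    [[0,0,-0.1],0,-0.7],
    [[0,0,-0.1],0,-0.7],
  ],
)

```text
t: 13.68
tcp_pos: [0.4869, 0.0267, 0.0965]
tcp_rot: [[-0.683, -0.731, 0.0], [-0.731, 0.683, -0.0], [-0.0, -0.0, -1.0]]
ft_force: [-0.1, -1.0, -1.8]
finger_gap: 0.0269
grip_force: 30.0
```

Emit:
apply_moves(
  moves=[
    [[0,0,-0.1],0,-0.7],
    [[0,0,-0.1],0,-0.7],
  ],
)

```text
t: 13.92
tcp_pos: [0.4869, 0.0266, 0.0955]
tcp_rot: [[-0.683, -0.73, 0.0], [-0.73, 0.683, -0.0], [0.0, -0.0, -1.0]]
ft_force: [0.6, -1.2, -1.4]
finger_gap: 0.0268
grip_force: 30.0
```

Emit:
apply_moves(
  moves=[
    [[0,0,-0.1],0,-0.7],
    [[0,0,-0.1],0,-0.7],
  ],
)

```text
t: 14.18
tcp_pos: [0.4874, 0.027, 0.0952]
tcp_rot: [[-0.683, -0.731, 0.001], [-0.731, 0.683, 0.0], [-0.001, -0.001, -1.0]]
ft_force: [-1.1, -0.8, 5.6]
finger_gap: 0.027
grip_force: 30.0
```

Emit:
apply_moves(
  moves=[
    [[0,0,-0.05],0,-0.7],
    [[0,0,-0.05],0,-0.7],
  ],
)

```text
t: 14.42
tcp_pos: [0.4877, 0.0271, 0.0952]
tcp_rot: [[-0.683, -0.731, 0.002], [-0.731, 0.683, 0.001], [-0.002, -0.001, -1.0]]
ft_force: [-1.0, -1.0, 9.7]
finger_gap: 0.0272
grip_force: 30.0
```

The tip lands on the ridges at TCP z 0.0953, with the knob about 5 mm above its seat. I start turning clockwise with a matching feed.

Emit:
apply_moves(
  moves=[
    [[0,0,0],-0.1,-0.7],
    [[0,0,-0.02],-0.25,-0.7],
    [[0,0,-0.05],-0.4,-0.7],
    [[0,0,-0.08],-0.55,-0.7],
    [[0,0,-0.08],-0.55,-0.7],
  ],
)

```text
t: 15.05
tcp_pos: [0.4875, 0.0269, 0.0941]
tcp_rot: [[-0.965, -0.264, 0.001], [-0.264, 0.965, 0.0], [-0.001, 0.0, -1.0]]
ft_force: [-0.3, -2.1, 7.2]
finger_gap: 0.0271
grip_force: 30.0
```

Emit:
apply_moves(
  moves=[
    [[0,0,-0.03],-0.15,-0.7],
    [[0,0,-0.06],-0.3,-0.7],
    [[0,0,-0.09],-0.45,-0.7],
    [[0,0,-0.11],-0.6,-0.7],
    [[0,0,-0.14],-0.75,-0.7],
    [[0,0,-0.17],-0.9,-0.7],
    [[0,0,-0.17],-0.9,-0.7],
  ],
)

```text
t: 15.92
tcp_pos: [0.4872, 0.027, 0.0924]
tcp_rot: [[-0.806, 0.592, 0.001], [0.592, 0.806, 0.001], [-0.0, 0.001, -1.0]]
ft_force: [-2.0, -0.1, 9.1]
finger_gap: 0.0272
grip_force: 30.0
```

Emit:
apply_moves(
  moves=[
    [[0,0,-0.02],-0.15,-0.7],
    [[0,0,-0.05],-0.3,-0.7],
    [[0,0,-0.07],-0.45,-0.7],
    [[0,0,-0.1],-0.6,-0.7],
    [[0,0,-0.1],-0.6,-0.7],
  ],
)

```text
t: 16.55
tcp_pos: [0.4871, 0.0274, 0.0912]
tcp_rot: [[-0.332, 0.943, 0.0], [0.943, 0.332, 0.001], [0.001, 0.001, -1.0]]
ft_force: [-1.8, 0.3, 7.7]
finger_gap: 0.0269
grip_force: 30.0
```

Run:
```python
from h import *
s=arm.observe(); print({k:np.round(s[k],3) for k in("tcp_pos","ft_force","torque","joint_positions")})
```

```text
{'tcp_pos': array([0.487, 0.027, 0.091]), 'ft_force': array([-1.82 ,  0.342,  7.691]), 'torque': array([ 0.016,  0.644, -0.03 ]), 'joint_positions': array([-0.596,  0.121,  0.482,  2.028, -0.067,  1.007,  0.257])}
```

Emit:
apply_moves(
  moves=[
    [[0,0,-0.03],-0.15,-0.7],
    [[0,0,-0.05],-0.3,-0.7],
    [[0,0,-0.05],-0.3,-0.7],
  ],
)

```text
t: 16.92
tcp_pos: [0.4872, 0.0275, 0.0907]
tcp_rot: [[-0.038, 0.999, 0.001], [0.999, 0.038, 0.001], [0.001, 0.001, -1.0]]
ft_force: [-1.4, 1.7, 5.9]
finger_gap: 0.0271
grip_force: 30.0
```

Run:
```python
from h import *
s=arm.observe(); print({k:np.round(s[k],4) for k in("tcp_pos","ft_force","torque")},np.arctan2(s["tcp_rot"][1,1],s["tcp_rot"][0,1]))
```

```text
{'tcp_pos': array([0.4872, 0.0275, 0.0907]), 'ft_force': array([-1.4367,  1.6949,  5.9454]), 'torque': array([0.1712, 0.468 , 0.0483])} 0.03810393730434456
```

Emit:
apply_moves(
  moves=[
    [[0,0,-0.02],-0.15,-0.7],
    [[0,0,-0.03],-0.3,-0.7],
    [[0,0,-0.03],-0.3,-0.7],
  ],
)

```text
t: 17.3
tcp_pos: [0.4876, 0.0273, 0.0906]
tcp_rot: [[0.259, 0.966, 0.001], [0.966, -0.259, 0.001], [0.001, 0.001, -1.0]]
ft_force: [-0.2, 0.9, 6.9]
finger_gap: 0.0269
grip_force: 30.0
```

Run:
```python
from h import *
s=arm.observe(); print({k:np.round(s[k],4) for k in("tcp_pos","ft_force","torque")},np.arctan2(s["tcp_rot"][1,1],s["tcp_rot"][0,1]))
```

```text
{'tcp_pos': array([0.4876, 0.0273, 0.0906]), 'ft_force': array([-0.2035,  0.9471,  6.9138]), 'torque': array([-0.0339,  0.27  , -0.0326])} -0.26202562068658053
```

Emit:
apply_moves(
  moves=[
    [[0,0,0],-0.15,-0.7],
    [[0,0,0],-0.3,-0.7],
    [[0,0,0],-0.45,-0.7],
    [[0,0,0],-0.6,-0.7],
    [[0,0,0],-0.6,-0.7],
  ],
  grip_force=50,
)

```text
t: 17.92
tcp_pos: [0.4878, 0.0273, 0.0905]
tcp_rot: [[0.759, 0.651, 0.002], [0.651, -0.759, 0.001], [0.002, 0.0, -1.0]]
ft_force: [1.0, -0.4, 5.5]
finger_gap: 0.0265
grip_force: 50.0
```

Run:
```python
from h import *
s=arm.observe(); print({k:np.round(s[k],4) for k in("tcp_pos","ft_force","torque")},np.arctan2(s["tcp_rot"][1,1],s["tcp_rot"][0,1]))
im,D=snapshot("scene"); u,v=proj("scene",[[.4877,.0255,.09]])[0].astype(int); cv2.imwrite("pics/s4.png",cv2.resize(im[v-45:v+45,u-60:u+60],None,fx=6,fy=6,interpolation=cv2.INTER_CUBIC)[:,:,::-1])
```

```text
{'tcp_pos': array([0.4878, 0.0273, 0.0905]), 'ft_force': array([ 1.0071, -0.3521,  5.5059]), 'torque': array([ 0.0772,  0.0654, -0.0982])} -0.8620562459750051
```

View pics/s4.png

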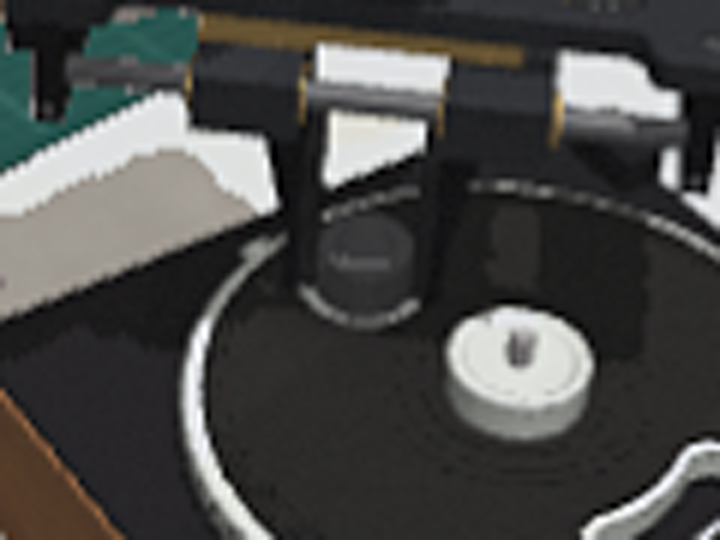

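The knob sits in its cut-out with only the front rim of the aluminium ring showing round it, and z has stopped falling. I release, move clear and measure it.

Emit:
apply_moves(
  moves=[
    [[0,0,0],0,-0.4],
    [[0,0,0],0,-0.1],
    [[0,0,0],0,0.2],
    [[0,0,1],0,0.2],
    [[0,0,3],0,0.2],
    [[0,0,7],0,0.2],
    [[0,6,10],0,0.2],
    [[0,12,10],0,0.2],
    [[0,18,10],0,0.2],
    [[0,24,10],0,0.2],
    [[0,27,10],0,0.2],
    [[0,27,10],0,0.2],
  ],
)

```text
t: 19.48
tcp_pos: [0.4862, 0.2989, 0.1897]
tcp_rot: [[0.756, 0.655, -0.0], [0.655, -0.756, -0.0], [-0.001, 0.0, -1.0]]
ft_force: [0.1, -0.3, -0.2]
finger_gap: 0.052
grip_force: 0.0
```

```bash
cat > fin.py <<'E'
from h import *
vv,uu=np.mgrid[0:400,0:640]; pix=np.c_[uu.ravel(),vv.ravel()]; out=[]
med=lambda q:q[:,2].mean().round(5)
for n in("top","scene"):
    Ds=[];
    for i in range(6): im,D=snapshot(n); Ds.append(D)
    X=at_depth(n,pix,np.median(Ds,0)); r=lambda c:np.linalg.norm(X[:,:2]-c,axis=1)
    k=X[(r([.488,.0255])<.010)&(X[:,2]>.096)]; h=X[(r([.4892,-.0323])<.016)&(r([.4892,-.0323])>.008)&(X[:,2]>.094)&(X[:,2]<.105)]; m=X[(r([.4892,-.0323])<.034)&(r([.4892,-.0323])>.025)]
    print(n,"knob",med(k),len(k),"hub",med(h),len(h),"mat",med(m),len(m))
    if n=="top":
        kk=X[(r([.488,.0255])<.022)&(X[:,2]>.097)]; print(((kk.max(0)+kk.min(0))/2).round(4),np.ptp(kk,axis=0).round(4),kk.mean(0).round(4))
        A=np.c_[k[:,:2],np.ones(len(k))]; print("slope",np.linalg.lstsq(A,k[:,2],rcond=None)[0][:2])
    u,v=proj(n,[[.4877,.0255,.095]])[0].astype(int); out.append(cv2.resize(im[v-30:v+30,u-33:u+33],None,fx=6,fy=6,interpolation=cv2.INTER_CUBIC))
cv2.imwrite("pics/fin.png",np.hstack(out)[:,:,::-1])
E
python3 fin.py
```

```text
top knob 0.10175 111 hub 0.09834 207 mat 0.0876 554
[0.4885 0.0246 0.1006] [0.0271 0.0275 0.0063] [0.4878 0.0252 0.1018]
slope [-0.00277305  0.00473573]
scene knob 0.10179 67 hub 0.0989 147 mat 0.08716 381
```

View pics/fin.png

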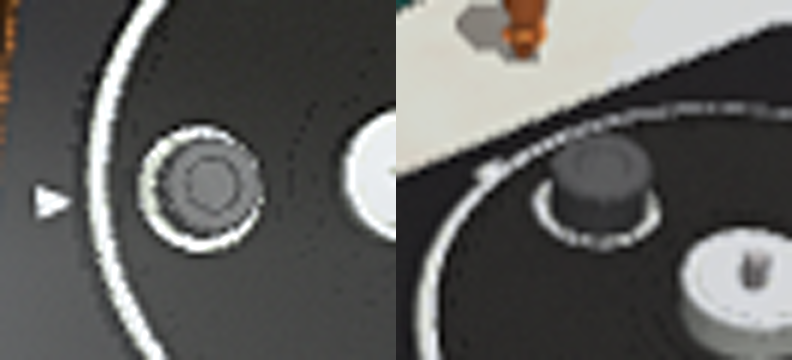

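The knob top is 3.4 mm (top camera) and 2.9 mm (scene camera) above the hub, against 3 expected. It is level to under 0.01 rad and about 1 mm from the well's axis; the picture shows it centred in the ring with the hole on the pointer. The robot is clear, so I hand in.

```bash
python3 -c "
from plant import arm
print(arm.hand_in())"
```

```text
the job is handed in; nothing more can be done
None
```

I turned the platter to the pointer and screwed the long transit screw down the well; its knob measured fully home and square, the robot was clear, and I handed the job in (the hand-in returned no verdict).

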